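Shim the rocking drawer cabinet

ROBOT

A 6-joint arm with a two-finger parallel gripper is mounted at the origin on the work surface. World frame = base frame: x ahead of the robot, y to its left, z up, the work surface at z = 0. Lengths are in m, angles in rad, forces in N, time in s.
With the tool pointing down it reaches from about 0.225 to 0.875 m from the base axis. Payload 3.4 kg.
Tool frame: the origin (TCP) lies between the finger pads; the fingertips stand 11 mm ahead of it and the grasp point (between the pads) lies 8 mm behind it (tips_ahead is the distance from the TCP to the fingertips, in m); z points along the fingers, x is the direction in which the jaws open and shut, and the axes are right-handed (so a half turn about z gives the same grasp; the last joint's range is limited). The gripper opens to 85 mm and grips with 20 to 120 N. Pads are 22 mm wide; open, the fingers measure 114 mm over their backs; the gripper's body (76 mm by 85 mm) begins 54 mm behind the grasp point. The pads swing forward as they close: fully open they stand 13 mm farther back than shut.
Start: joints at [1.19, 0.276, 1.505, -0, 1.361, -0.121], TCP at [0.148, 0.556, 0.242] pointing down, gripper open.
Joint ranges: [-2.89, 2.89], [-0.75, 2.08], [0.22, 2.7], [-1.18, 4.32], [0.11, 2.71], [-2.7, 2.7]. Speed limits (rad/s): [2.57, 2.57, 3.14, 3.14, 3.14, 3.14].

INTERFACE

Orientations are given as a unit quaternion [w, x, y, z].
In Python, from rig import get_state, get_image, sign_off, masks_of, tips_ahead gives the robot as it stands.
- The arm moves only by the tool play_rows, never from a script. Its argument "series" is a list of rows, each an object of numbers: "fingers": the closure, from -1 (fully open) to 1 (shut); "dx", "dy", "dz": the shift along the world's x, y, z in mm; "turn": the turn about the world's z in rad. A call has 1 to 20 rows; each row shifts and turns the pose as measured when the row begins; what a row does not reach is not made up. A row lasts 1/12 s, in which the tool goes at most 41.7 mm and 7.16 degrees, less where a joint would pass 70% of its speed; a pose out of reach is approached as far as the arm can. A call with a gripper value outside its range is refused whole. The fingers move at their own pace and stop on an object; "squeeze" is the grip in N (left out, the last holds). Time passes only in rows, so rows that do not move let the fingers close. It gives the time, the measured TCP pose, the force and the opening at its end, in the units of the state.
- get_state(): the state, without advancing time (a new reading comes with each control period).
- get_image(name): name is "scene" or "top" or "wrist"; returns a dict with "pixels" (384x512x3 uint8, red, green, blue), "vfov" (degrees; the focal length in pixels is half the picture's height over the tangent of half this angle, whatever the lens; pixels are square), "cx", "cy" (the principal point, pixels), "dist" ([k1, k2, p1, p2, k3] as OpenCV has them; the pictures are not rectified), "rvec" (rotation vector, rad) and "tvec" (3), from world to camera coordinates, as OpenCV has them; the wrist camera has in their place "hand_eye" (4x4, takes a point from camera to tool coordinates, whose origin is the TCP and whose axes are the tool frame's). Camera axes: x right, y down, z forward; pixel columns grow to the right and rows downward; lengths in m; the calibration is good to about 2 mm. A picture is of the moment at which its call begins: read the wrist's pose just before it. There is no depth.
- sign_off(): hands the job in, once; it reports no verdict.
Trained networks look in a picture, given as the dict that the camera call returned (one of the last four; its "shot" number tells which), for a name from the list of things; names that differ only in an ending like _2 or _b are one class to them, and where a whole thing is asked for, a point or a joint stands for the part that bears it (a point fixed in the world has none). Each returns a list of dicts, best first, with "p" (0 to 1); they miss things now and then, are a little off and sometimes report something else, mostly with a low value. They report only what shows in the picture. A call takes as long as a camera call.
- masks_of(picture, label): "region" (384x512 bool, what is visible of it) and "xy" ([column, row] in pixels, amid what is visible of it).
The state is a dict: "clock": time; "qpos": joint angles; "qd": joint speeds; "effort": joint torques, N m; "position": TCP position; "ee_rot": TCP orientation; "contact_force": force on the tool from outside, world axes, zero at the start; "moment": the same for the moment, N m; "width": finger opening in m.
Only numpy, scipy, OpenCV 4.12 (cv2) and the standard library are available. Lean on these libraries where they do the work, as an engineer would, in place of code of your own. Each camera call takes 0.05 s, during which the arm holds its last target. There are 200 camera calls.

TASK

The low grey drawer cabinet rocks because its foot at the corner that the wooden wedge lies beside is too short. Press down on the cabinet's top over that corner to feel it rock and let go, push the wedge along the bench, thin end first, under that foot until the cabinet stands level and firm, not jacked up, and then press the corner again to feel that it no longer rocks. Only push and press: do not lift the wedge or the cabinet, do not shove the cabinet, leave everything else where it lies, and finish with the hand away.

Things in the scene. Friction and masses are not known exactly. Their poses are not given: they have to be found in the camera images.
- cabinet: Loose grey steel drawer cabinet, about 3.5 kg, 240 (x) x 300 (y) mm: a low box from 25 to 75 mm above the bench on four domed feet, 24 mm across, centred 100 mm (x) and 130 mm (y) either side of the middle. Drawer fronts on the -x face. Origin at bench height under the middle, z up. The foot at the -x, -y corner ends 8 mm above the bench while it stands level, as at the start.
- loose_corner (a point): point on the cabinet's flat top (75 mm up when level) right above the short foot, 20 mm in from both edges: the place to press. 4 to 9 N here rocks the cabinet: the corner sinks 8 mm (0.05 rad) and comes back when let go. Press with about 12 N, for half a second, to test.
- short_foot (a point): lowest point of the short domed foot, 8 mm above the bench when the cabinet is level. The cabinet's edge is 20 mm outside it.
- wedge: Loose plain wooden wedge, 0.12 kg, flat on the bench: 130 mm long (x), 64 mm wide (y). Origin at the centre of its underside; thin toe (3 mm) at +x, upright flat butt (19 mm high) at -x. It is 8 mm high 24 mm ahead of the origin, where the foot just takes hold. It starts with its toe roughly toward the foot. It slides with about 1 N, several N once the gap is filled, and stays put. A sideways push at the butt turns it about a point 30 mm ahead of the origin.
- shoe_top: bystander: steel horseshoe 9 mm thick, about 125 x 120 mm, lying on the cabinet's top towards its +y side. Origin at the centre of its underside.
- shoe_near: bystander: steel horseshoe 9 mm thick, about 125 x 120 mm, on the bench to the right of the wedge. Origin at the centre of its underside.
- hammer: bystander: hammer lying on the bench to the left.
- oil_can: bystander: dark steel can, 60 mm across, 140 mm high, at the back left.

How it is judged:
On the way, in this order (a step that is already met when the one before it is completed fails the run):
1. the loose corner is pressed with a finger and the cabinet rocks (contact force between the fingers and cabinet above 1 N and angle between cabinet's own z axis and vertical above 0.03 rad), for 0.1 s.
2. the wedge has been pushed under the short foot and the cabinet is level (x of short_foot in the frame of wedge between 0.008 and 0.04 m and y of short_foot in the frame of wedge between -0.03 and 0.03 m and angle between cabinet's own z axis and vertical below 0.012 rad), for 0.2 s.
3. the same corner is pressed again (over 6 N, within 60 mm of the point above the foot) and the cabinet stays level on the wedge (all of step 2 and contact force between the fingers and cabinet above 6 N and horizontal distance between the grasp point and loose_corner below 0.06 m), for 0.3 s.
At the end, for the whole second after the job is handed in: The wedge lies under the short foot (foot 8 to 40 mm ahead of the wedge's middle, within 30 mm of its centre line), the cabinet is level within 0.012 rad (about 1.9 mm at the corner), and both are at rest (all of step 2 and linear speed of each of cabinet, wedge below 0.01 m/s); the robot touches nothing.
It fails at once if the wedge is lifted off the bench or tipped (height (world z) of wedge above 0.012 m or angle between wedge's own z axis and vertical above 0.15 rad).
It fails at once if the cabinet is lifted, or tipped further than it rocks (height (world z) of cabinet above 0.015 m or angle between cabinet's own z axis and vertical above 0.1 rad).
It fails at once if the cabinet is shoved more than 40 mm (distance of cabinet from where it was at the start of the episode above 0.04 m).
It fails at once if the cabinet's corner is pressed harder than 60 N (contact force between the fingers and cabinet above 60 N).
It fails at once if a bystander is pushed away (30 mm; the shoe on top is 60 mm) (distance of shoe_top from where it was at the start of the episode above 0.06 m or distance of any of shoe_near, hammer, oil_can from where it was at the start of the episode above 0.03 m).
It also fails if it takes over 72 s, if anything falls off the work surface, if the arm or the gripper's body presses on something with over 40 N, if the wrist force passes 120 N, or if a joint passes its speed limit or range.

## Working session

There is one attempt and no reset: what is moved stays moved. The work goes in short steps, Python scripts to look and compute and a tool call to move; the robot and the scene stay as the last step left them, time stands still between calls to the robot, and variables do not carry over. Pictures are saved under pics/ and viewed, about 8 in all and at most 12, crops included, and the job is handed in when it is done.

Besides the shell and the picture viewer there is one more tool, called after "Call:" by a JSON object that holds its "fn" and its "kwargs". play_rows: Moves the arm, as the interface text tells. Its arguments: {"type":"object","properties":{"series":{"type":"array"},"squeeze":{"type":"number"}},"required":["series"]}

```bash
mkdir -p pics; cat > h.py <<'E'
import numpy as np,cv2
from rig import *
def K(im):
    h,w=im["pixels"].shape[:2]; f=h/2/np.tan(np.radians(im["vfov"])/2)
    return np.array([[f,0,im["cx"]],[0,f,im["cy"]],[0,0,1.]])
def ray(im,uv,z):
    "pixels Nx2 -> world points on plane z (fixed cameras)"
    p=cv2.undistortPoints(np.array(uv,float).reshape(-1,1,2),K(im),np.array(im["dist"])).reshape(-1,2)
    R=cv2.Rodrigues(np.array(im["rvec"],float))[0]; t=np.array(im["tvec"],float).ravel()
    c=-R.T@t; d=np.c_[p,np.ones(len(p))]@R
    return c+d*((z-c[2])/d[:,2])[:,None]
def proj(im,P):
    return cv2.projectPoints(np.array(P,float),np.array(im["rvec"],float),np.array(im["tvec"],float),K(im),np.array(im["dist"]))[0].reshape(-1,2)
def save(im,n): cv2.imwrite("pics/"+n,im["pixels"][:,:,::-1])
def rect(m):
    c=max(cv2.findContours(m.astype(np.uint8),0,2)[0],key=cv2.contourArea); return c
E
python3 - <<'E'
from h import *
print(get_state())
for n in("scene","top"):
    im=get_image(n); save(im,n+".png")
    R=cv2.Rodrigues(np.array(im["rvec"],float))[0]; print(n,-R.T@np.array(im["tvec"]).ravel())
    for l,z in(("cabinet",.075),("wedge",.01),("shoe_top",.08),("shoe_near",.005),("hammer",.01),("oil_can",.14)):
        r=masks_of(im,l)
        if r:
            m=r[0]["region"]; c=rect(m); q=cv2.approxPolyDP(c,4,True).reshape(-1,2)
            print(l,[round(x["p"],2) for x in r],r[0]["xy"],m.sum(),"\n poly",q.tolist(),"\n",ray(im,q,z)[:,:2].round(3).tolist())
        else: print(l,"none")
E
```

```text
{'clock': 0.0, 'qpos': array([ 1.18998957e+00,  2.76630120e-01,  1.50617998e+00, -3.03921470e-05,
        1.36069851e+00, -1.20976307e-01]), 'qd': array([-0.00039521, -0.00047267, -0.00178563,  0.00022645,  0.00123368,
        0.00029189]), 'effort': array([-1.05488216e-03, -4.16778445e+01, -2.45796007e+01, -3.16848927e-04,
        1.11560643e-02, -3.74022545e-05]), 'position': array([0.14753128, 0.5552039 , 0.241401  ]), 'ee_rot': array([ 5.00795199e-04,  7.92751345e-01,  6.09544410e-01, -8.16788228e-04]), 'contact_force': array([-0.18658022,  0.24866789,  0.38123672]), 'moment': array([ 0.01601914, -0.03847786,  0.03285907]), 'width': 0.08522266312909275}
scene [ 1.30799243 -0.34375492  0.84948016]
cabinet [0.62] [310.2, 187.5] 5721 
 poly [[374, 196], [342, 151], [258, 165], [280, 225], [365, 210]] 
 [[0.697, 0.279], [0.471, 0.311], [0.424, 0.022], [0.686, -0.025], [0.734, 0.22]]
wedge [0.57, 0.43, 0.21] [217.3, 189.7] 611 
 poly [[240, 188], [234, 179], [198, 186], [204, 201]] 
 [[0.435, -0.047], [0.385, -0.05], [0.369, -0.171], [0.445, -0.174]]
shoe_top [0.95, 0.27] [325.6, 165.
[... 1711 characters left out ...]
380, 233], [375, 213], [384, 204], [395, 209], [399, 233], [402, 208], [392, 198]] 
 [[0.545, -0.429], [0.508, -0.398], [0.431, -0.41], [0.43, -0.437], [0.498, -0.422], [0.528, -0.453], [0.511, -0.49], [0.43, -0.502], [0.515, -0.515], [0.549, -0.481]]
hammer [0.7] [124.5, 219.4] 743 
 poly [[121, 190], [113, 192], [113, 198], [123, 204], [124, 266], [129, 268], [128, 201], [139, 192]] 
 [[0.575, 0.442], [0.568, 0.47], [0.547, 0.469], [0.527, 0.434], [0.318, 0.426], [0.311, 0.409], [0.537, 0.417], [0.568, 0.38]]
oil_can [0.8] [120.5, 160.9] 485 
 poly [[107, 156], [110, 168], [125, 174], [135, 168], [124, 154]] 
 [[0.671, 0.448], [0.633, 0.437], [0.614, 0.389], [0.633, 0.358], [0.677, 0.394]]
```

```bash
python3 - <<'E'
import cv2
a=cv2.imread("pics/scene.png")[120:270,90:410];b=cv2.imread("pics/top.png")[150:290,140:320]
cv2.imwrite("pics/s1.png",cv2.resize(a,None,fx=2.5,fy=2.5,interpolation=3));cv2.imwrite("pics/t1.png",cv2.resize(b,None,fx=4,fy=4,interpolation=3))
E
```

```text
(no output)
```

View pics/s1.png

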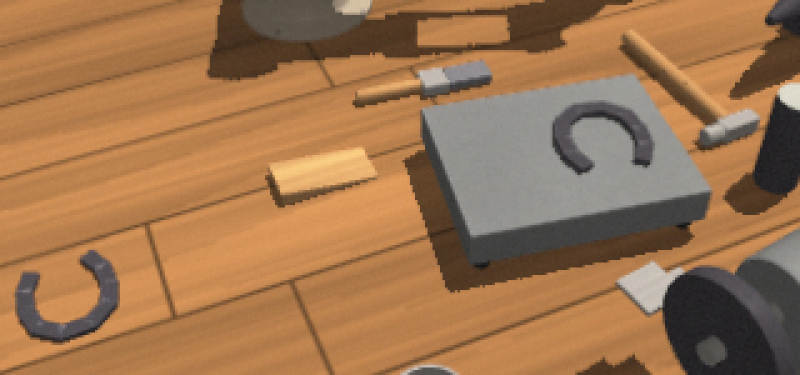

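View pics/t1.png

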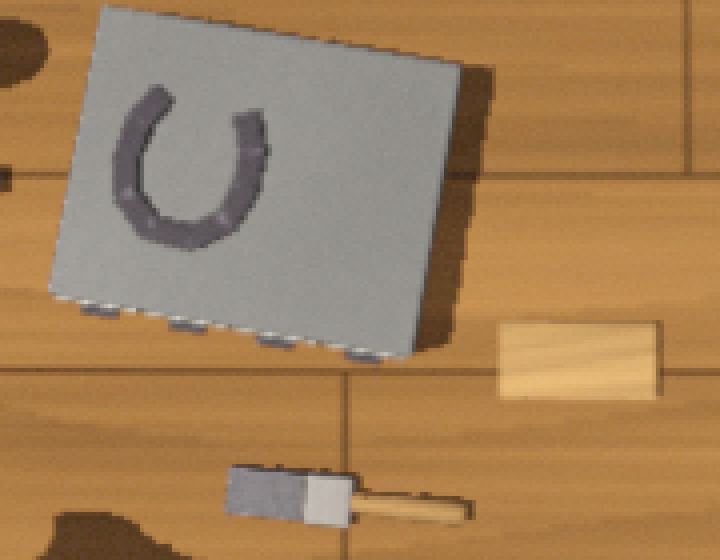

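The top view shows the cabinet with its corners at crop (100,8), (460,66), (413,355) and (52,293). The drawer fronts face −x, so the short corner is at (413,355). The wedge has its toe edge at crop x≈497 and its butt at x≈658, pointing to +y. There's also an unlisted brush at (230–470, 465–525), at low x, which I need to avoid.

```bash
cat >> h.py <<'E'
def fitcab(im,cor):
    "cor: +x+y,+x-y,-x-y,-x+y top corner pixels -> centre, yaw"
    W=ray(im,cor,.075)[:,:2]; M=np.array([[.12,.15],[.12,-.15],[-.12,-.15],[-.12,.15]])
    c=W.mean(0); H=M.T@(W-c); a=np.arctan2(H[0,1]-H[1,0],H[0,0]+H[1,1])
    R=np.array([[np.cos(a),-np.sin(a)],[np.sin(a),np.cos(a)]]); return c,a,R,(W-c)@R-M
E
python3 - <<'E'
from h import *
im=get_image("top")
px=lambda q:(np.array(q)+.5)/4-.5+np.array([140,150])
c,a,R,e=fitcab(im,px([(100,8),(460,66),(413,355),(52,293)]))
print("cab",c,np.degrees(a),e.round(4).tolist()); print("corner",c+R@[-.1,-.13],"cab -y dir face",R@[0,1],R@[1,0])
print("toe",ray(im,px([(497,322),(497,398)]),.003)[:,:2].round(4).tolist())
print("butt",ray(im,px([(658,320),(656,400)]),.019)[:,:2].round(4).tolist())
# segmentation of the wedge, subpixel-ish
g=cv2.cvtColor(im["pixels"],cv2.COLOR_RGB2HSV); 
m=masks_of(im,"wedge")[0]["region"]; r=cv2.minAreaRect(rect(m)); print(r)
im=get_image("wrist"); print([(l,[(x["xy"],x["p"]) for x in masks_of(im,l)][:1]) for l in("wedge","cabinet")])
E
```

```text
cab [0.5551384  0.15085373] -9.137723593913647 [[-0.0019, -0.0001], [-0.0025, 0.0015], [0.0013, 0.0013], [0.003, -0.0028]]
corner [0.43576239 0.03838432] cab -y dir face [0.15880815 0.98730946] [ 0.98730946 -0.15880815]
toe [[0.4401, -0.0454], [0.3764, -0.0454]]
butt [[0.4421, -0.1794], [0.3758, -0.1773]]Traceback (most recent call last):
  File "<stdin>", line 10, in <module>
IndexError: list index out of range
```

Call:
{"fn": "play_rows", "kwargs": {"series": [{"dx": 19, "dy": -34, "turn": -0.1, "fingers": 1}, {"dx": 19, "dy": -34, "turn": -0.1, "fingers": 1}, {"dx": 19, "dy": -34, "turn": -0.1, "fingers": 1}, {"dx": 19, "dy": -34, "turn": -0.1, "fingers": 1}, {"dx": 19, "dy": -34, "turn": -0.1, "fingers": 1}, {"dx": 19, "dy": -34, "turn": -0.1, "fingers": 1}, {"dx": 19, "dy": -34, "turn": -0.1, "fingers": 1}, {"dx": 19, "dy": -34, "turn": -0.1, "fingers": 1}, {"dx": 19, "dy": -34, "turn": -0.1, "fingers": 1}, {"dx": 19, "dy": -34, "turn": -0.1, "fingers": 1}, {"dx": 19, "dy": -34, "turn": -0.1, "fingers": 1}, {"dx": 19, "dy": -34, "turn": -0.1, "fingers": 1}, {"dx": 19, "dy": -34, "turn": -0.1, "fingers": 1}, {"dx": 19, "dy": -34, "turn": -0.1, "fingers": 1}, {"fingers": 1}]}}

```text
invalid input at $.series[0]: expected keys fingers, dx, dy, dz, turn
```

```bash
python3 - <<'E'
from h import *
s=get_state(); print(s["position"],s["contact_force"],s["width"],s["ee_rot"]); print(tips_ahead() if callable(tips_ahead) else tips_ahead)
E
```

```text
[0.14772118 0.55572734 0.24234774] [ 0.53998679  0.10803917 -0.13938282] 0.08514818796483682 [-2.92996925e-05  7.92740606e-01  6.09559125e-01  5.10934418e-05]
0.011
```

Call:
{"fn": "play_rows", "kwargs": {"series": [{"dx": 19, "dy": -34, "dz": 0, "turn": -0.1, "fingers": 1}, {"dx": 19, "dy": -34, "dz": 0, "turn": -0.1, "fingers": 1}, {"dx": 19, "dy": -34, "dz": 0, "turn": -0.1, "fingers": 1}, {"dx": 19, "dy": -34, "dz": 0, "turn": -0.1, "fingers": 1}, {"dx": 19, "dy": -34, "dz": 0, "turn": -0.1, "fingers": 1}, {"dx": 19, "dy": -34, "dz": 0, "turn": -0.1, "fingers": 1}, {"dx": 19, "dy": -34, "dz": 0, "turn": -0.1, "fingers": 1}, {"dx": 19, "dy": -34, "dz": 0, "turn": -0.1, "fingers": 1}, {"dx": 19, "dy": -34, "dz": 0, "turn": -0.1, "fingers": 1}, {"dx": 19, "dy": -34, "dz": 0, "turn": -0.1, "fingers": 1}, {"dx": 19, "dy": -34, "dz": 0, "turn": -0.1, "fingers": 1}, {"dx": 19, "dy": -34, "dz": 0, "turn": -0.1, "fingers": 1}, {"dx": 19, "dy": -34, "dz": 0, "turn": -0.1, "fingers": 1}, {"dx": 19, "dy": -34, "dz": 0, "turn": -0.1, "fingers": 1}, {"dx": 0, "dy": 0, "dz": 0, "turn": 0, "fingers": 1}]}}

```text
clock: 2.05
position: [0.421, 0.0597, 0.2446]
ee_rot: [0.001, 0.997, -0.076, 0.01]
contact_force: [0.6, 0.5, 0.8]
width: -0.0001
```

Call:
{"fn": "play_rows", "kwargs": {"series": [{"dx": 5, "dy": -7, "dz": -35, "turn": 0, "fingers": 1}, {"dx": 5, "dy": -7, "dz": -35, "turn": 0, "fingers": 1}, {"dx": 5, "dy": -7, "dz": -35, "turn": 0, "fingers": 1}, {"dx": 0, "dy": 0, "dz": -30, "turn": 0, "fingers": 1}, {"dx": 0, "dy": 0, "dz": -8, "turn": 0, "fingers": 1}, {"dx": 0, "dy": 0, "dz": 0, "turn": 0, "fingers": 1}]}}

```text
clock: 2.55
position: [0.4406, 0.0347, 0.1001]
ee_rot: [-0.0, 0.997, -0.079, 0.016]
contact_force: [0.1, -0.1, -0.0]
width: -0.0
```

```bash
python3 - <<'E'
from h import *
im=get_image("wrist"); save(im,"w1.png")
im=get_image("top"); save(im,"top2.png")
E
```

```text
(no output)
```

View pics/w1.png

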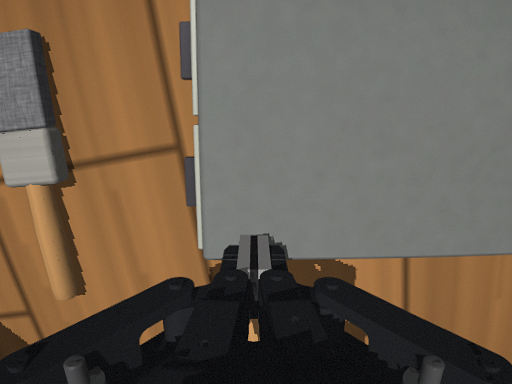

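```bash
cat >> h.py <<'E'
from scipy.spatial.transform import Rotation as Ro
def wray(im,s,uv,z):
    p=cv2.undistortPoints(np.array(uv,float).reshape(-1,1,2),K(im),np.array(im["dist"])).reshape(-1,2)
    q=s["ee_rot"]; R=Ro.from_quat([q[1],q[2],q[3],q[0]]).as_matrix(); H=np.array(im["hand_eye"])
    c=s["position"]+R@H[:3,3]; d=np.c_[p,np.ones(len(p))]@(R@H[:3,:3]).T
    return c+d*((z-c[2])/d[:,2])[:,None]
E
python3 - <<'E'
from h import *
s=get_state(); im=get_image("wrist")
W=wray(im,s,[(203,258),(196,100),(420,255),(192,0)],.075); print(s["position"],W.round(4).tolist())
d=W[2]-W[0]; a=np.arctan2(d[1],d[0]); print(np.degrees(a))
u=np.array([np.cos(a),np.sin(a)]); v=np.array([-u[1],u[0]]); print("loose",W[0,:2]+.02*u+.02*v)
E
```

```text
[0.44164369 0.03485214 0.10189262] [[0.4121, 0.028, 0.075], [0.4254, 0.1109, 0.075], [0.5354, 0.0072, 0.075], [0.4321, 0.1555, 0.075]]
-9.579522652735866
loose [0.43518406 0.04443701]
```

Call:
{"fn": "play_rows", "kwargs": {"series": [{"dx": -5, "dy": 6, "dz": 0, "turn": 0, "fingers": 1}, {"dx": 0, "dy": 0, "dz": -8, "turn": 0, "fingers": 1}, {"dx": 0, "dy": 0, "dz": -6, "turn": 0, "fingers": 1}, {"dx": 0, "dy": 0, "dz": -3, "turn": 0, "fingers": 1}]}}

```text
clock: 3.03
position: [0.4409, 0.0423, 0.0895]
ee_rot: [-0.0, 0.997, -0.078, 0.025]
contact_force: [0.0, -0.5, -0.2]
width: -0.0002
```

Call:
{"fn": "play_rows", "kwargs": {"series": [{"dx": -4, "dy": 0, "dz": -4, "turn": 0, "fingers": 1}, {"dx": 0, "dy": 0, "dz": -4, "turn": 0, "fingers": 1}]}}

```text
clock: 3.2
position: [0.437, 0.0423, 0.0815]
ee_rot: [-0.0, 0.997, -0.077, 0.026]
contact_force: [-2.7, -1.2, 3.4]
width: 0.0001
```

Call:
{"fn": "play_rows", "kwargs": {"series": [{"dx": 0, "dy": 0, "dz": -4, "turn": 0, "fingers": 1}, {"dx": 0, "dy": 0, "dz": -3, "turn": 0, "fingers": 1}]}}

```text
clock: 3.37
position: [0.4364, 0.042, 0.077]
ee_rot: [0.0, 0.997, -0.077, 0.026]
contact_force: [-14.8, 0.9, 63.7]
width: 0.0003
```

Call:
{"fn": "play_rows", "kwargs": {"series": [{"dx": 0, "dy": 0, "dz": 2, "turn": 0, "fingers": 1}]}}

```text
clock: 3.45
position: [0.4368, 0.042, 0.0801]
ee_rot: [0.0, 0.997, -0.077, 0.026]
contact_force: [0.8, 1.9, 1.3]
width: -0.0001
```

The reading reached 63.7 N at full sink, so the arm is stiff and I'll use steps of 1 mm or less from here. I'll hold the rocked position gently for long enough, then release.

Call:
{"fn": "play_rows", "kwargs": {"series": [{"dx": 0, "dy": 0, "dz": -1, "turn": 0, "fingers": 1}, {"dx": 0, "dy": 0, "dz": 0, "turn": 0, "fingers": 1}]}}

```text
clock: 3.62
position: [0.4372, 0.042, 0.0802]
ee_rot: [0.0, 0.997, -0.077, 0.027]
contact_force: [-1.0, -0.1, 2.1]
width: -0.0002
```

Call:
{"fn": "play_rows", "kwargs": {"series": [{"dx": 0, "dy": 0, "dz": -2, "turn": 0, "fingers": 1}, {"dx": 0, "dy": 0, "dz": 0, "turn": 0, "fingers": 1}]}}

```text
clock: 3.78
position: [0.4369, 0.0418, 0.0781]
ee_rot: [0.0, 0.997, -0.077, 0.027]
contact_force: [-1.0, 0.7, 4.1]
width: 0.0002
```

```bash
python3 - <<'E'
from h import *
im=get_image("scene"); save(im,"s2.png"); cv2.imwrite("pics/s2c.png",cv2.resize(im["pixels"][140:250,190:390,::-1],None,fx=4,fy=4,interpolation=3))
s=get_state();print(s["position"],s["contact_force"])
E
```

```text
[0.43688921 0.04185663 0.07817469] [-1.04231561 -0.95002536  4.75913288]
```

View pics/s2c.png

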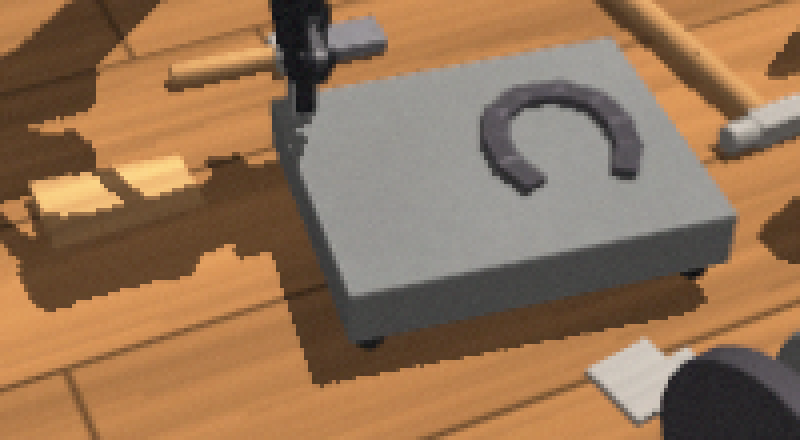

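The cabinet is visibly dipped at the near-left corner, at crop (290,110), with the finger on it and about 4.5 N. I'll let go and move beside the butt's +x flank.

Call:
{"fn": "play_rows", "kwargs": {"series": [{"dx": 0, "dy": 0, "dz": 0, "turn": 0, "fingers": 1}, {"dx": 0, "dy": 0, "dz": 4, "turn": 0, "fingers": 1}, {"dx": 0, "dy": 0, "dz": 15, "turn": 0, "fingers": 1}, {"dx": 0, "dy": 0, "dz": 30, "turn": 0, "fingers": 1}, {"dx": 7, "dy": -35, "dz": 0, "turn": 0, "fingers": 1}, {"dx": 7, "dy": -35, "dz": 0, "turn": 0, "fingers": 1}, {"dx": 7, "dy": -35, "dz": 0, "turn": 0, "fingers": 1}, {"dx": 7, "dy": -35, "dz": 0, "turn": 0, "fingers": 1}, {"dx": 7, "dy": -35, "dz": 0, "turn": 0, "fingers": 1}, {"dx": 5, "dy": -30, "dz": 0, "turn": 0, "fingers": 1}, {"dx": 0, "dy": 0, "dz": 0, "turn": 0, "fingers": 1}]}}

```text
clock: 4.75
position: [0.4797, -0.1704, 0.127]
ee_rot: [0.0, 0.997, -0.074, 0.029]
contact_force: [-0.0, -0.4, 0.4]
width: 0.0005
```

Call:
{"fn": "play_rows", "kwargs": {"series": [{"dx": 0, "dy": 0, "dz": -33, "turn": 0, "fingers": 1}, {"dx": 0, "dy": 0, "dz": -33, "turn": 0, "fingers": 1}, {"dx": 0, "dy": 3, "dz": -20, "turn": 0, "fingers": 1}, {"dx": 0, "dy": 0, "dz": -8, "turn": 0, "fingers": 1}, {"dx": 0, "dy": 0, "dz": 0, "turn": 0, "fingers": 1}]}}

```text
clock: 5.17
position: [0.4819, -0.1707, 0.03]
ee_rot: [0.001, 0.997, -0.077, 0.032]
contact_force: [0.4, -0.6, 0.6]
width: -0.0
```

Call:
{"fn": "play_rows", "kwargs": {"series": [{"dx": 0, "dy": 2, "dz": -8, "turn": 0, "fingers": 1}, {"dx": -10, "dy": 2, "dz": 0, "turn": 0, "fingers": 1}, {"dx": -8, "dy": 0, "dz": 0, "turn": 0, "fingers": 1}, {"dx": -5, "dy": 0, "dz": 0, "turn": 0, "fingers": 1}, {"dx": -5, "dy": 0, "dz": 0, "turn": 0, "fingers": 1}, {"dx": -5, "dy": 0, "dz": 0, "turn": 0, "fingers": 1}, {"dx": -5, "dy": 0, "dz": 0, "turn": 0, "fingers": 1}]}}

```text
clock: 5.75
position: [0.4433, -0.1662, 0.0253]
ee_rot: [0.003, 0.996, -0.076, 0.035]
contact_force: [0.0, -0.1, -0.3]
width: -0.0003
```

```bash
cat >> h.py <<'E'
def look(n):
    s=get_state(); im=get_image("top"); save(im,n+".png")
    cv2.imwrite("pics/"+n+"c.png",cv2.resize(im["pixels"][150:290,140:320,::-1],None,fx=4,fy=4,interpolation=3))
    print(s["position"].round(4),s["contact_force"].round(1)); return im
E
python3 - <<'E'
from h import *
im=look("t3"); r=masks_of(im,"wedge"); print([(x["p"],x["xy"]) for x in r])
E
```

```text
[ 0.4433 -0.1662  0.0253] [ 0.  -0.1 -0.3]
[(0.58, [277.0, 242.2])]
```

View pics/t3c.png

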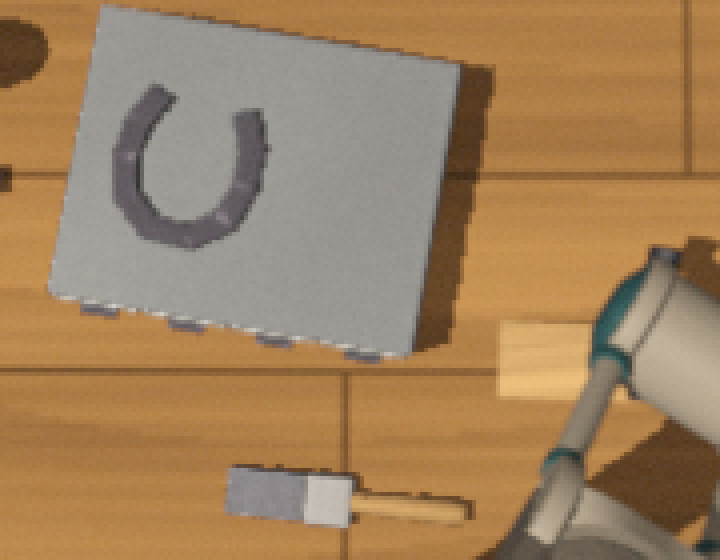

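```bash
python3 - <<'E'
from h import *
im=get_image("wrist"); save(im,"w3.png")
E
```

```text
(no output)
```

View pics/w3.png

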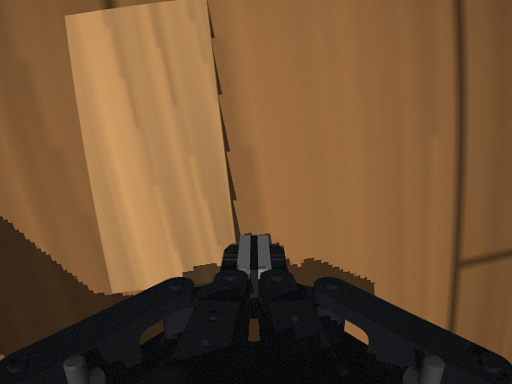

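```bash
python3 - <<'E'
from h import *
s=get_state(); im=get_image("wrist")
A=wray(im,s,[(67,15),(208,0)],.003)[:,:2]; B=wray(im,s,[(108,293)],.019)[:,:2]; C=wray(im,s,[(237,236)],.016)[:,:2]
print(A.round(4).tolist(),B.round(4),C.round(4)); d=A[0]-B[0]; print(np.linalg.norm(d),90-np.degrees(np.arctan2(d[1],d[0])),"width",np.linalg.norm(A[0]-A[1]))
print("tips",wray(im,s,[(240,236),(270,236),(224,250),(288,250)],s["position"][2]-.011).round(4).tolist())
E
```

```text
[[0.3781, -0.0442], [0.4414, -0.0488]] [[ 0.3685 -0.1736]] [[ 0.4364 -0.1559]]
0.129739592064251 4.229940516765495 width 0.06340421167199528
tips [[0.4377, -0.157, 0.014], [0.4522, -0.1597, 0.014], [0.4287, -0.1629, 0.014], [0.4602, -0.1688, 0.014]]
```

Call:
{"fn": "play_rows", "kwargs": {"series": [{"dx": -5, "dy": 0, "dz": -1, "turn": 0, "fingers": 1}, {"dx": -5, "dy": 0, "dz": -1, "turn": 0, "fingers": 1}, {"dx": -4, "dy": 0, "dz": 0, "turn": 0, "fingers": 1}, {"dx": 0, "dy": 0, "dz": 0, "turn": 0, "fingers": 1}, {"dx": 20, "dy": 0, "dz": 0, "turn": 0, "fingers": 1}, {"dx": 0, "dy": -5, "dz": 30, "turn": 0, "fingers": 1}, {"dx": 0, "dy": -20, "dz": 30, "turn": 0, "fingers": 1}, {"dx": 0, "dy": -30, "dz": 0, "turn": 0, "fingers": 1}, {"dx": -20, "dy": -10, "dz": 0, "turn": 0, "fingers": 0}, {"dx": -20, "dy": 0, "dz": 0, "turn": -0.06, "fingers": 0}, {"dx": 0, "dy": 0, "dz": 0, "turn": 0, "fingers": 0}]}}

```text
clock: 6.87
position: [0.4067, -0.2331, 0.083]
ee_rot: [0.002, 0.994, -0.105, 0.031]
contact_force: [-0.7, 0.4, -0.8]
width: 0.036
```

```bash
python3 - <<'E'
from h import *
s=get_state(); im=get_image("wrist"); save(im,"w4.png"); print(s["position"],s["ee_rot"],s["width"])
r=masks_of(im,"wedge"); 
for x in r[:1]: print(x["p"],cv2.approxPolyDP(rect(x["region"]),4,True).reshape(-1,2).tolist())
E
```

```text
[ 0.40671416 -0.23314965  0.08298961] [ 0.00209641  0.99394228 -0.10542287  0.03098974] 0.03597444008440207
0.86 [[142, 0], [150, 130], [254, 127], [248, 0]]
```

View pics/w4.png

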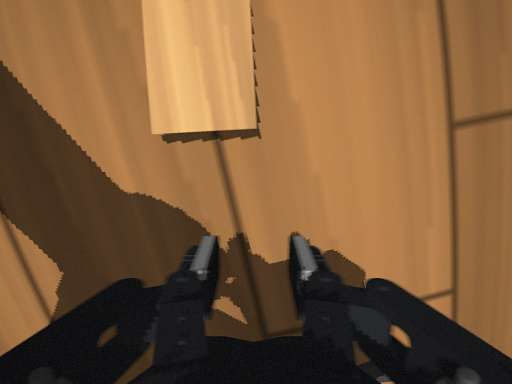

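```bash
python3 - <<'E'
from h import *
s=get_state(); im=get_image("wrist")
B=wray(im,s,[(151.5,134),(257.5,129)],.019)[:,:2]; d=B[1]-B[0]; print(B,np.linalg.norm(d),"butt-heading deg to +x",-np.degrees(np.arctan2(d[1],d[0])))
for z in(.010,.013):
    T=wray(im,s,[(142.5,0),(249.5,0)],z)[:,:2]; e=(T-B); print(z,np.linalg.norm(e,axis=1),90-np.degrees(np.arctan2(e[:,1],e[:,0])))
foot=np.array([.436,.041]); b=B.mean(0)
for h in(10,12,14,16,18):
    u=np.array([np.sin(np.radians(h)),np.cos(np.radians(h))]); v=np.array([-u[1],u[0]]); o=b+.065*u; print(h,"origin",o.round(4),"foot fwd,lat",(foot-o)@u,(foot-o)@v)
q=s["ee_rot"]; print("tool yaw",np.degrees(2*np.arctan2(q[2],q[1])))
E
```

```text
[[ 0.36331188 -0.16911347]
 [ 0.42711681 -0.18015872]] 0.06475389195262121 butt-heading deg to +x 9.821121630009856
0.01 [0.07828598 0.07598201] [9.95001496 8.72297635]
0.013 [0.07731994 0.07504917] [10.4900629   8.55761764]
10 origin [ 0.4065 -0.1106] foot fwd,lat 0.15444245196793724 -0.0027212109767914515
12 origin [ 0.4087 -0.1111] foot fwd,lat 0.15440374244884636 0.004938877840254697
14 origin [ 0.4109 -0.1116] foot fwd,lat 0.15409772326613722 0.0125929493954283
16 origin [ 0.4131 -0.1122] foot fwd,lat 0.15352476725704534 0.020231678381558756
18 origin [ 0.4153 -0.1128] foot fwd,lat 0.15268557248021067 0.027845758184032423
tool yaw -11.9637532687417
```

Call:
{"fn": "play_rows", "kwargs": {"series": [{"dx": -10, "dy": 6, "dz": -25, "turn": 0.04, "fingers": 0}, {"dx": -9, "dy": 6, "dz": -25, "turn": 0, "fingers": 0}, {"dx": 0, "dy": 0, "dz": -8, "turn": 0, "fingers": 0}, {"dx": 0, "dy": 0, "dz": -4, "turn": 0, "fingers": 0}, {"dx": 0, "dy": 0, "dz": 0, "turn": 0, "fingers": 0}]}}

```text
clock: 7.43
position: [0.3964, -0.2215, 0.0201]
ee_rot: [0.003, 0.996, -0.079, 0.036]
contact_force: [-0.7, 0.2, 0.2]
width: 0.043
```

Call:
{"fn": "play_rows", "kwargs": {"series": [{"dx": -8, "dy": 3, "dz": 0, "turn": -0.01, "fingers": 0}, {"dx": 0, "dy": 10, "dz": 0, "turn": 0, "fingers": 0}, {"dx": 1, "dy": 8, "dz": 0, "turn": 0, "fingers": 0}, {"dx": 1, "dy": 8, "dz": 0, "turn": 0, "fingers": 0}, {"dx": 1, "dy": 8, "dz": 0, "turn": 0, "fingers": 0}, {"dx": 1, "dy": 8, "dz": 0, "turn": 0, "fingers": 0}, {"dx": 1.5, "dy": 8, "dz": 0, "turn": 0, "fingers": 0}, {"dx": 1.5, "dy": 8, "dz": 0, "turn": 0, "fingers": 0}, {"dx": 1.5, "dy": 8, "dz": 0, "turn": 0, "fingers": 0}]}}

```text
clock: 8.18
position: [0.4009, -0.1478, 0.023]
ee_rot: [0.006, 0.996, -0.084, 0.04]
contact_force: [-0.6, -0.6, -0.2]
width: 0.0429
```

```bash
python3 - <<'E'
from h import *
s=get_state(); im=get_image("wrist"); save(im,"w5.png"); q=s["ee_rot"]; print(s["position"],s["contact_force"].round(1),s["width"],np.degrees(2*np.arctan2(q[2],q[1])))
E
```

```text
[ 0.40088522 -0.14780469  0.02303225] [-0.6 -0.6 -0.2] 0.04285517326066331 -9.63372424669534
```

View pics/w5.png

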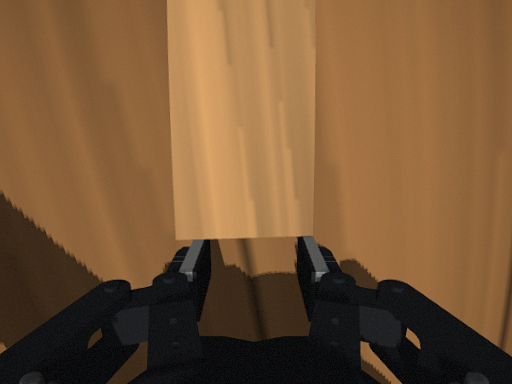

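```bash
cat >> h.py <<'E'
def wedge(im,s,c,foot=(.436,.041)):
    B=wray(im,s,c,.019)[:,:2]; d=B[1]-B[0]; h=-np.arctan2(d[1],d[0]); u=np.array([np.sin(h),np.cos(h)]); v=np.array([-u[1],u[0]]); b=B.mean(0); o=b+.065*u
    print("butt",b.round(4),"w",np.linalg.norm(d).round(4),"head",np.degrees(h).round(2),"foot",((np.array(foot)-o)@u).round(4),((np.array(foot)-o)@v).round(4),"tcp->butt",((b-s["position"][:2])@u).round(4))
E
python3 - <<'E'
from h import *
s=get_state(); im=get_image("wrist"); wedge(im,s,[(176,239),(313,236)])
E
```

```text
butt [ 0.3978 -0.1355] w 0.064 head 10.15 foot 0.1155 -0.0065 tcp->butt 0.0103
```

Call:
{"fn": "play_rows", "kwargs": {"series": [{"dx": 1.5, "dy": 8, "dz": -1, "turn": 0, "fingers": 0}, {"dx": 1.5, "dy": 8, "dz": -1, "turn": 0, "fingers": 0}, {"dx": 1.5, "dy": 8, "dz": -1, "turn": 0, "fingers": 0}, {"dx": 1.5, "dy": 8, "dz": -1, "turn": 0, "fingers": 0}, {"dx": 1.5, "dy": 8, "dz": -1, "turn": 0, "fingers": 0}, {"dx": 1.5, "dy": 8, "dz": -1, "turn": 0, "fingers": 0}, {"dx": 1.5, "dy": 8, "dz": -1, "turn": 0, "fingers": 0}, {"dx": 1.5, "dy": 8, "dz": -1, "turn": 0, "fingers": 0}]}}

```text
clock: 8.95
position: [0.415, -0.0793, 0.0146]
ee_rot: [0.007, 0.996, -0.084, 0.041]
contact_force: [-0.7, -1.6, -0.4]
width: 0.0424
```

```bash
python3 - <<'E'
from h import *
s=get_state(); im=get_image("wrist"); save(im,"w6.png"); q=s["ee_rot"]; print(s["position"],s["contact_force"].round(1),s["width"],np.degrees(2*np.arctan2(q[2],q[1])))
x=masks_of(im,"wedge"); print(cv2.approxPolyDP(rect(x[0]["region"]),4,True).reshape(-1,2).tolist())
wedge(im,s,[(176,239),(313,236)])
E
```

```text
[ 0.41496701 -0.07930607  0.01456052] [-0.7 -1.6 -0.4] 0.042427886455130945 -9.641325467154552
[[162, 0], [173, 245], [315, 242], [320, 9]]
butt [ 0.4125 -0.0648] w 0.06 head 10.25 foot 0.0432 -0.0043 tcp->butt 0.0139
```

View pics/w6.png

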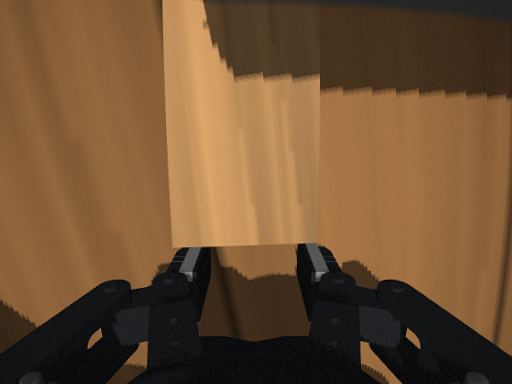

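Call:
{"fn": "play_rows", "kwargs": {"series": [{"dx": 0.7, "dy": 4, "dz": 1, "turn": 0, "fingers": 0}, {"dx": 0.7, "dy": 4, "dz": 0, "turn": 0, "fingers": 0}, {"dx": 0.5, "dy": 3, "dz": 0, "turn": 0, "fingers": 0}, {"dx": 0.5, "dy": 3, "dz": 0, "turn": 0, "fingers": 0}]}}

```text
clock: 9.38
position: [0.4168, -0.0635, 0.0152]
ee_rot: [0.006, 0.996, -0.083, 0.04]
contact_force: [-0.1, -1.6, -0.8]
width: 0.0428
```

Call:
{"fn": "play_rows", "kwargs": {"series": [{"dx": 0.3, "dy": 2, "dz": 0, "turn": 0, "fingers": 0}]}}

```text
clock: 9.47
position: [0.4171, -0.0615, 0.0152]
ee_rot: [0.007, 0.996, -0.083, 0.04]
contact_force: [-0.4, -3.8, -1.3]
width: 0.0429
```

Call:
{"fn": "play_rows", "kwargs": {"series": [{"dx": 0.3, "dy": 2, "dz": 0, "turn": 0, "fingers": 0}]}}

```text
clock: 9.55
position: [0.4175, -0.0599, 0.0152]
ee_rot: [0.007, 0.996, -0.083, 0.04]
contact_force: [-1.1, -5.5, -2.1]
width: 0.0426
```

Call:
{"fn": "play_rows", "kwargs": {"series": [{"dx": 0.3, "dy": 1.5, "dz": 0, "turn": 0, "fingers": 0}]}}

```text
clock: 9.63
position: [0.4178, -0.059, 0.0152]
ee_rot: [0.008, 0.996, -0.082, 0.04]
contact_force: [-1.5, -6.9, 0.1]
width: 0.0426
```

Call:
{"fn": "play_rows", "kwargs": {"series": [{"dx": 0.3, "dy": 1.5, "dz": 0, "turn": 0, "fingers": 0}]}}

```text
clock: 9.72
position: [0.4181, -0.0584, 0.0153]
ee_rot: [0.009, 0.996, -0.081, 0.04]
contact_force: [-2.1, -8.6, -0.7]
width: 0.0428
```

```bash
python3 - <<'E'
from h import *
s=get_state(); im=get_image("wrist"); save(im,"w7.png"); print(s["position"],s["contact_force"].round(1))
x=masks_of(im,"wedge"); print(x and cv2.approxPolyDP(rect(x[0]["region"]),4,True).reshape(-1,2).tolist())
wedge(im,s,[(173,245),(317,243)])
E
```

```text
[ 0.41810296 -0.05835578  0.01525927] [-2.1 -8.6 -0.7]
[[163, 0], [174, 244], [316, 241], [321, 72], [209, 68], [179, 30], [173, 0]]
butt [ 0.4153 -0.0472] w 0.0639 head 10.5 foot 0.0255 -0.0042 tcp->butt 0.0104
```

Call:
{"fn": "play_rows", "kwargs": {"series": [{"dx": -1, "dy": -6, "dz": 0, "turn": 0, "fingers": 0}, {"dx": -3, "dy": -20, "dz": 0, "turn": 0, "fingers": 0}, {"dx": -3, "dy": -20, "dz": 10, "turn": 0, "fingers": 0}, {"dx": 0, "dy": 0, "dz": 40, "turn": 0, "fingers": 1}, {"dx": 0, "dy": 0, "dz": 40, "turn": 0, "fingers": 1}, {"dx": 0, "dy": 0, "dz": 0, "turn": 0, "fingers": 1}]}}

```text
clock: 10.32
position: [0.4086, -0.1054, 0.1064]
ee_rot: [0.006, 0.996, -0.083, 0.037]
contact_force: [1.6, -1.0, 0.5]
width: 0.0072
```

```bash
python3 - <<'E'
from h import *
s=get_state(); im=get_image("wrist"); cv2.imwrite("pics/w8.png",im["pixels"][:,:,::-1]); print(s["position"],s["ee_rot"])
x=masks_of(im,"wedge"); print(x and cv2.approxPolyDP(rect(x[0]["region"]),4,True).reshape(-1,2).tolist())
E
```

```text
[ 0.40862079 -0.10537484  0.10637993] [ 0.00574865  0.99589713 -0.08258541  0.03654451]
[[192, 0], [195, 123], [287, 122], [287, 7]]
```

View pics/w8.png

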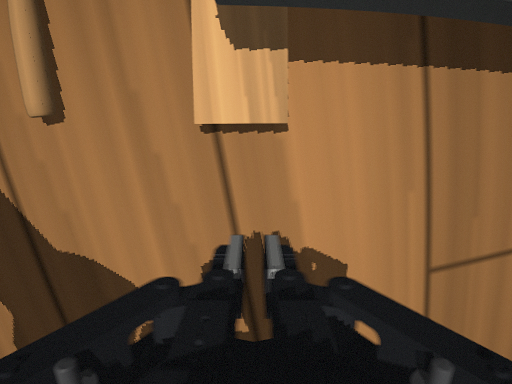

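The wedge lies straight under the cabinet, with its butt at about (195–287, 123), and the foot is about 25 mm ahead of its middle. Next I'll press the corner again.

Call:
{"fn": "play_rows", "kwargs": {"series": [{"dx": 5, "dy": 30, "dz": 10, "turn": 0, "fingers": 1}, {"dx": 6, "dy": 30, "dz": 0, "turn": 0, "fingers": 1}, {"dx": 6, "dy": 30, "dz": 0, "turn": 0, "fingers": 1}, {"dx": 6, "dy": 30, "dz": 0, "turn": 0, "fingers": 1}, {"dx": 5, "dy": 24, "dz": 0, "turn": 0, "fingers": 1}, {"dx": 0, "dy": 0, "dz": -10, "turn": 0, "fingers": 1}, {"dx": 0, "dy": 0, "dz": -8, "turn": 0, "fingers": 1}, {"dx": 0, "dy": 0, "dz": 0, "turn": 0, "fingers": 1}]}}

```text
clock: 11.08
position: [0.4282, 0.047, 0.0855]
ee_rot: [0.003, 0.996, -0.085, 0.026]
contact_force: [-0.0, -2.0, 6.5]
width: -0.0002
```

Call:
{"fn": "play_rows", "kwargs": {"series": [{"dx": 0, "dy": 0, "dz": -0.5, "turn": 0, "fingers": 1}, {"dx": 0, "dy": 0, "dz": 0, "turn": 0, "fingers": 1}]}}

```text
clock: 11.25
position: [0.4283, 0.0468, 0.0854]
ee_rot: [0.003, 0.996, -0.086, 0.025]
contact_force: [-1.4, 1.7, 9.5]
width: -0.0
```

Call:
{"fn": "play_rows", "kwargs": {"series": [{"dx": 0, "dy": 0, "dz": -0.6, "turn": 0, "fingers": 1}]}}

```text
clock: 11.33
position: [0.4283, 0.0468, 0.0853]
ee_rot: [0.002, 0.996, -0.087, 0.025]
contact_force: [-2.4, 2.6, 13.5]
width: -0.0001
```

Call:
{"fn": "play_rows", "kwargs": {"series": [{"dx": 0, "dy": 0, "dz": -0.4, "turn": 0, "fingers": 1}]}}

```text
clock: 11.42
position: [0.4283, 0.0468, 0.0854]
ee_rot: [0.001, 0.996, -0.088, 0.025]
contact_force: [-1.7, 3.2, 8.9]
width: -0.0002
```

Call:
{"fn": "play_rows", "kwargs": {"series": [{"dx": 0, "dy": 0, "dz": -0.3, "turn": 0, "fingers": 1}]}}

```text
clock: 11.5
position: [0.4283, 0.0467, 0.0855]
ee_rot: [0.0, 0.996, -0.089, 0.025]
contact_force: [-0.9, 3.0, 7.6]
width: -0.0001
```

Call:
{"fn": "play_rows", "kwargs": {"series": [{"dx": 0, "dy": 0, "dz": -0.6, "turn": 0, "fingers": 1}, {"dx": 0, "dy": 0, "dz": -0.6, "turn": 0, "fingers": 1}, {"dx": 0, "dy": 0, "dz": -0.6, "turn": 0, "fingers": 1}]}}

```text
clock: 11.75
position: [0.4283, 0.0466, 0.0854]
ee_rot: [-0.002, 0.995, -0.093, 0.025]
contact_force: [-2.5, 4.2, 11.7]
width: 0.0001
```

Call:
{"fn": "play_rows", "kwargs": {"series": [{"dx": 0, "dy": 0, "dz": -0.6, "turn": 0, "fingers": 1}, {"dx": 0, "dy": 0, "dz": -0.6, "turn": 0, "fingers": 1}, {"dx": 0, "dy": 0, "dz": -0.6, "turn": 0, "fingers": 1}, {"dx": 0, "dy": 0, "dz": -0.6, "turn": 0, "fingers": 1}]}}

```text
clock: 12.08
position: [0.4284, 0.0464, 0.0854]
ee_rot: [-0.005, 0.995, -0.097, 0.025]
contact_force: [-2.8, 2.2, 11.0]
width: 0.0003
```

The corner held at 0.0854 m under about 12 N for over 0.5 s. I'll lift, back away and check.

Call:
{"fn": "play_rows", "kwargs": {"series": [{"dx": 0, "dy": 0, "dz": 3, "turn": 0, "fingers": 1}, {"dx": 0, "dy": 0, "dz": 20, "turn": 0, "fingers": 1}, {"dx": 0, "dy": 0, "dz": 40, "turn": 0, "fingers": 1}, {"dx": 0, "dy": 0, "dz": 40, "turn": 0, "fingers": 1}, {"dx": -10, "dy": -35, "dz": 10, "turn": 0, "fingers": 1}, {"dx": -10, "dy": -35, "dz": 0, "turn": 0, "fingers": 1}, {"dx": -10, "dy": -35, "dz": 0, "turn": 0, "fingers": 1}, {"dx": -10, "dy": -35, "dz": 0, "turn": 0, "fingers": 1}, {"dx": -10, "dy": -35, "dz": 0, "turn": 0, "fingers": 1}, {"dx": -10, "dy": -35, "dz": 0, "turn": 0, "fingers": 1}, {"dx": -10, "dy": -35, "dz": 0, "turn": 0, "fingers": 1}, {"dx": 0, "dy": 0, "dz": 0, "turn": 0, "fingers": 1}]}}

```text
clock: 13.08
position: [0.3452, -0.2124, 0.1981]
ee_rot: [-0.005, 0.995, -0.1, 0.018]
contact_force: [-0.0, 0.5, 0.8]
width: -0.0001
```

```bash
python3 - <<'E'
from h import *
im=look("t9")
for l in("wedge","shoe_top","shoe_near","hammer","oil_can"):
    r=masks_of(im,l); print(l,r and (r[0]["p"],r[0]["xy"]))
E
```

```text
[ 0.3452 -0.2124  0.1981] [-0.   0.5  0.8]
wedge (0.98, [251.6, 238.5])
shoe_top (0.94, [183.5, 204.2])
shoe_near (0.78, [378.4, 211.5])
hammer (0.91, [126.5, 218.7])
oil_can (0.83, [118.2, 162.9])
```

View pics/t9c.png

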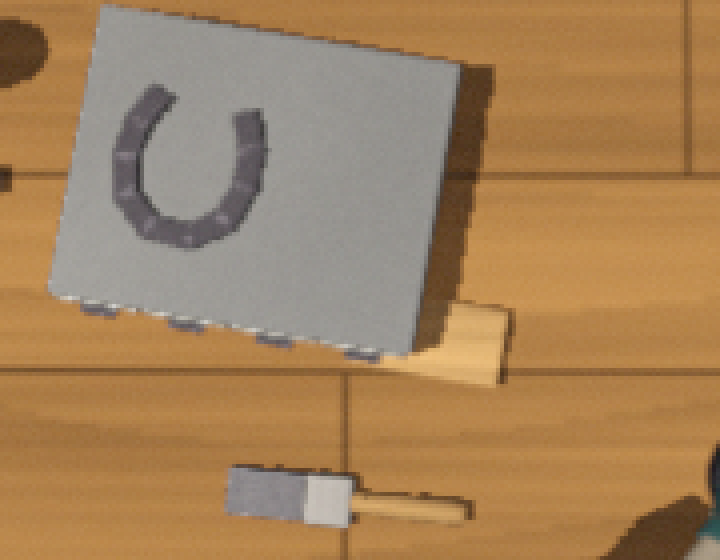

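```bash
python3 - <<'E'
from h import *
im=get_image("top"); px=lambda q:(np.array(q)+.5)/4-.5+np.array([140,150])
c,a,R,e=fitcab(im,px([(100,8),(460,66),(413,355),(52,293)])); f=c+R@[-.1,-.13]
B=ray(im,px([(497,384),(509,308)]),.019)[:,:2]; d=B[1]-B[0]; h=-np.arctan2(d[1],d[0]); u=np.array([np.sin(h),np.cos(h)]); o=B.mean(0)+.065*u
for h2 in(h,np.radians(10.5)):
    u=np.array([np.sin(h2),np.cos(h2)]); o=B.mean(0)+.065*u
    for ft in(f,np.array([.4352,.0444])): print(np.degrees(h2),(ft-o)@u,(ft-o)@[-u[1],u[0]])
E
```

```text
9.01243414206901 0.024874755404333725 -0.001280815545622253
9.01243414206901 0.030728074463690604 0.00021698119871988494
10.5 0.0248777159967671 0.0010527652422061642
10.5 0.030690179572344538 0.002702009396531999
```

```bash
python3 -c "
from rig import *
print(sign_off())"
```

```text
the job is handed in; nothing more can be done
None
```

I did all the steps and handed the job in, but one force reading may count against the run. During the first rocking press the wrist sensor showed 63.7 N for one control row. The limit on the cabinet's corner is 60 N, and I can't tell whether the judged contact force also went past it. I backed off at once.

1. **First press:** I then pressed the corner again gently. It sat about 7 mm down at about 4.5 N, and I let it go.
2. **Pushing the wedge:** I turned the wedge about 10° with a sideways push at its butt. I then pushed it along the bench under the short foot until the resistance rose from about 1.5 N to 8.6 N, which showed the gap was filled.
3. **Second press:** I pressed the corner with about 8–13 N for roughly 0.8 s. The fingertip height stayed at 85.3–85.5 mm, so the corner no longer rocks. I pressed about 8 mm to the −x side of the measured point, well inside the 60 mm allowed.

**Last checks:**
- **Wedge:** the foot is 25–31 mm ahead of the wedge's middle and within 3 mm of its centre line. The spread is the difference between my two camera estimates of the foot's position.
- **Everything else:** the cabinet, the shoe on top and the brush look unmoved in the top picture. The network found the near shoe, hammer and oil can within a few pixels of where they started. The shoe on top came out about 8 pixels off its first reading, although it looks unmoved.
- **Hand:** it is clear of everything.

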